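# Take the handheld reader out of its clamshell case

## Robot

A 6-joint arm with a two-finger parallel gripper is mounted at the origin on the work surface. World frame = base frame: x ahead of the robot, y to its left, z up, the work surface at z = 0. Lengths are in m, angles in rad, forces in N, time in s.
With the tool pointing down it reaches from about 0.35 to 0.775 m from the base axis. Payload 7.3 kg.
Tool frame: the origin (TCP) lies midway between the tips of the shut fingers; the grasp point (between the pads) lies 19 mm behind it; z points along the fingers, y is the direction in which the jaws open and shut (so a half turn about z gives the same grasp; the last joint's range is limited). The gripper opens to 92 mm and grips with 3 to 60 N. Pads are 19 mm wide; open, the fingers measure 130 mm over their backs; the gripper's body (75 mm by 190 mm) begins 47 mm behind the grasp point.
Start: joints at [-1.408, 0.342, 1.524, -0, 1.275, -0.146], TCP at [0.16, -0.5, 0.227] pointing down, gripper open.
Joint ranges: [-2.53, 2.53], [-0.77, 2.02], [0.04, 2.7], [-1, 4.14], [0.28, 2.66], [-3.11, 3.11]. Speed limits (rad/s): [2.57, 2.57, 3.14, 3.14, 3.14, 3.14].

## Interface

Orientations are given as [roll, pitch, yaw] about the fixed x, y, z axes, in that order (R = Rz(yaw) Ry(pitch) Rx(roll)).
In Python, from cell import robot gives the robot as it stands.
- The arm moves only by the tool step_arm, never from a script. Its argument "moves" is a list that holds one entry, the list of rows, each a list of 4 numbers: the shift along the tool's x, y, z in m, then the turn about the tool's z in rad. In form: [[[dx, dy, dz, roll], ...]]. A call has 1 to 8 rows; each row shifts and turns the commanded pose from where the row before left it, along the tool's axes as they then stand; what a row does not reach is not made up. A row lasts 1/12 s, in which the tool goes at most 41.7 mm and 7.16 degrees, less where a joint would pass 70% of its speed; a pose out of reach is approached as far as the arm can. A call with a gripper value outside its range is refused whole. "hand" is the opening, from 0 (shut) to 1 (fully open), set as the call begins (left out, the last holds). The fingers move at their own pace and stop on an object; "force" is the grip in N (left out, the last holds). Time passes only in rows, so rows that do not move let the fingers close. It gives the time, the measured TCP pose, the force and the opening at its end, in the units of the state.
- robot.observe(): the state, without advancing time (a new reading comes with each control period).
- robot.read_camera(name): name is "side" or "top" or "wrist"; returns a dict with "frame" (420x560x3 uint8, red, green, blue), "fovy" (degrees; the focal length in pixels is half the picture's height over the tangent of half this angle, whatever the lens; pixels are square), "cx", "cy" (the principal point, pixels), "R" (3x3) and "t" (3): a world point X has camera coordinates R X + t. Camera axes: x right, y down, z forward; pixel columns grow to the right and rows downward; lengths in m; the calibration is good to about 2 mm. A picture is of the moment at which its call begins. There is no depth.
- robot.hand_in(): hands the job in, once; it reports no verdict.
The state is a dict: "time": time; "qpos": joint angles; "qvel": joint speeds; "joint_efforts": joint torques, N m; "tool_pos": TCP position; "tool_rot": TCP orientation; "contact_force": force on the tool from outside, world axes, zero at the start; "torque": the same for the moment, N m; "opening": finger opening in m.
Only numpy, scipy, OpenCV 4.12 (cv2) and the standard library are available. Lean on these libraries where they do the work, as an engineer would, in place of code of your own. Each camera call takes 0.05 s, during which the arm holds its last target.

## Task

Swing the lid of the grey instrument case back past its balance point so that it stays open by itself, then lift the handheld reader out and set it down, not drop it, lying flat with its screen up on the floor of the steel sample tray. Feel your way and never force the case or its lid (no hard pressing on the walls, lip or hinge stop). Leave the lid open, and do not disturb the dropper bottle, the kit carton or the beaker.

Things in the scene. Friction and masses are not known exactly. Their poses are not given: they have to be found in the camera images.
- case: Grey clamshell case, fixed; 150 deep (x) by 200 wide (y), 86 mm high closed. Origin: centre of its underside; x runs from the lip side (front) to the hinge side, z up. Lower half: open shell 60 mm high, 4 mm walls, front face at x = -75 mm, foam floor at 20 mm. Foam blocks, tops at 50 mm, hold the reader's ends; the middle 92 mm (along y) is free beside the reader out to the walls, for fingers.
- lid (a joint): Lid angle, rad: 0 closed, grows as the front edge swings up and back, stop at 1.95. Lid 26 mm thick, 150 mm deep, foam-filled, inner face (underside when closed) flat; about 0.45 kg, varying 30 %. No latch, little friction: below its balance point at about 1.4 it falls shut, beyond it it falls back onto the stop and stays.
- hinge (a point): Middle of the hinge line: 75 mm behind and 60 mm above the case's origin. Axis along the case's y.
- lip (a point): Middle of the outer lower edge of the lid's front lip; moves with the lid, 168 mm from the hinge line. The lip is 8 mm thick, as wide as the lid (200 mm) and stands 18 mm out past the front wall; closed, its underside is 60 mm above the bench, flush with the lid's inner face. Only this lip offers a hold: hook it from below with tilted fingers.
- reader_centre (a point): Centre (half-way up) of the handheld reader, a loose white plastic bar 45 wide (x), 160 long (y), 34 mm high (z), about 0.24 kg, dark screen and keypad on its top face (z up). At first it lies on the foam floor of the closed case, long side along the case's y, hidden by the lid.
- tray: Shallow steel sample tray, fixed; outside 150 mm (x) by 240 mm (y), 14 mm high, walls and floor 4 mm thick. Origin: centre of its underside, on the bench; z up.
- dropper: Bystander: white dropper bottle, upright, 34 mm across, 75 mm high. Origin: centre of its underside.
- kit: Bystander: white carton of test kits, 85 x 130 x 65 mm. Origin: centre of its underside.
- beaker: Bystander: upright clear beaker, 72 mm across, 85 mm high. Origin: centre of its underside.

How it is judged:
By the outcome, as a careful person would: the job done as asked, in the order asked, and still so for the second after the job is handed in, with the robot touching nothing.
It also fails if it takes over 64 s, if anything falls off the work surface, if the arm or the gripper's body presses on something with over 40 N, if the wrist force passes 120 N, or if a joint passes its speed limit or range.

## Working session

There is one attempt and no reset: what is moved stays moved. The work goes in short steps, Python scripts to look and compute and a tool call to move; the robot and the scene stay as the last step left them, time stands still between calls to the robot, and variables do not carry over. Pictures are saved under pics/ and viewed, and the job is handed in when it is done.

Besides the shell and the picture viewer there is one more tool, called after ">>>" as name(argument=value, ...), one argument or row to a line, values as JSON. step_arm: Moves the arm, as the interface text tells. Its arguments: {"type":"object","properties":{"moves":{"type":"array","items":{"type":"array","items":{"type":"array","items":{"type":"number"}}}},"hand":{"type":"number"},"force":{"type":"number"}},"required":["moves"]}

```bash
ls; mkdir -p pics; python3 - <<'E'
from cell import robot
import cv2,numpy as np
print(robot.observe())
for n in ("side","top","wrist"):
    d=robot.read_camera(n); cv2.imwrite(f"pics/{n}0.png",d["frame"][:,:,::-1]); print(n,d["fovy"],d["cx"],d["cy"],np.round(d["R"],4).tolist(),np.round(d["t"],4).tolist(), (-np.array(d["R"]).T@d["t"]).round(3))
E
```

```text
pics
{'time': 0.0, 'qpos': array([-1.40796116e+00,  3.42765977e-01,  1.52499332e+00,  2.02174922e-05,
        1.27540214e+00, -1.45976529e-01]), 'qvel': array([-0.00026933, -0.00117816,  0.00176201,  0.00130873, -0.00077334,
        0.0019764 ]), 'joint_efforts': array([ 1.23204492e-03, -4.31236696e+01, -2.44217420e+01,  7.18587474e-02,
        5.58153796e-02, -1.36976014e-04]), 'tool_pos': array([ 0.15953544, -0.49975719,  0.22603079]), 'tool_rot': array([-3.14004337e+00, -2.47319824e-04,  3.08805601e-01]), 'contact_force': array([ 0.23337249,  0.28640942, -0.80067653]), 'torque': array([-0.04091869,  0.02436214, -0.00203649]), 'opening': 0.09184668652304444}
side 47.45327062583726 287.2800261322848 213.69465808102336 [[-0.9911, -0.1333, 0.0069], [-0.0889, 0.621, -0.7787], [0.0995, -0.7724, -0.6273]] [0.5527, 0.1104, 1.2318] [0.435 0.957 0.855]
top 51.474838245209085 276.197054304944 209.76695796230808 [[-0.0088, -0.9998, 0.0187], [-0.9844, 0.0054, -0.1759], [0.1758, -0.02, -0.9842]] [-0.0103, 0.5748, 1.2766] [0.341 0.012 1.358]
wrist 65.0737924832104 280.82738934184704 211.36096842255182 [[0.3046, -0.9525, -0.0021], [-0.9106, -0.2918, 0.2927], [-0.2794, -0.0872, -0.9562]] [-0.5228, -0.0365, 0.3915] [ 0.235 -0.474  0.384]
```

View pics/side0.png

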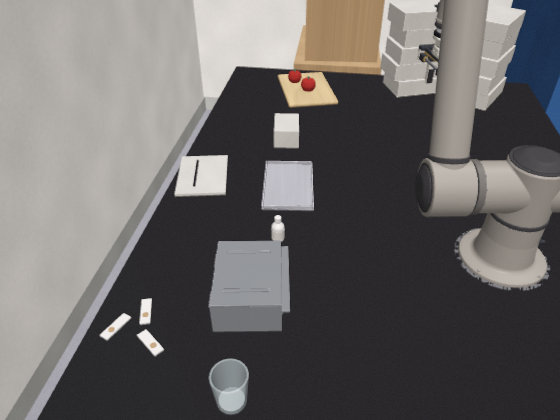

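View pics/top0.png

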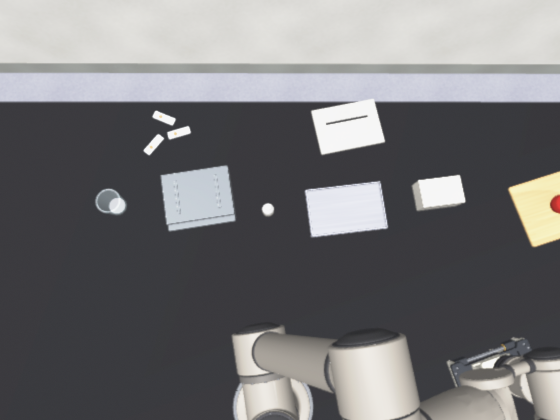

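View pics/wrist0.png

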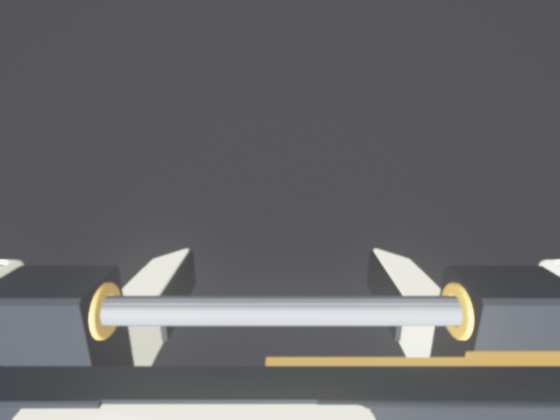

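```bash
python3 - <<'E'
import cv2
t=cv2.imread("pics/top0.png"); s=cv2.imread("pics/side0.png")
cv2.imwrite("pics/c1.png",cv2.resize(t[155:240,150:285],None,fx=5.9,fy=5.9,interpolation=2))
cv2.imwrite("pics/c2.png",cv2.resize(s[205:335,200:300],None,fx=4.6,fy=4.6,interpolation=2))
cv2.imwrite("pics/c3.png",cv2.resize(t[170:250,295:475],None,fx=4.4,fy=4.4,interpolation=2))
E
```

```text
(no output)
```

View pics/c1.png

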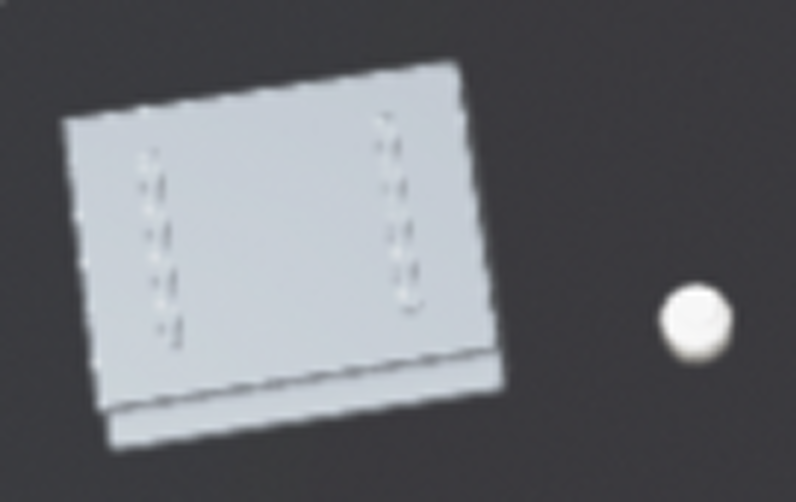

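View pics/c2.png

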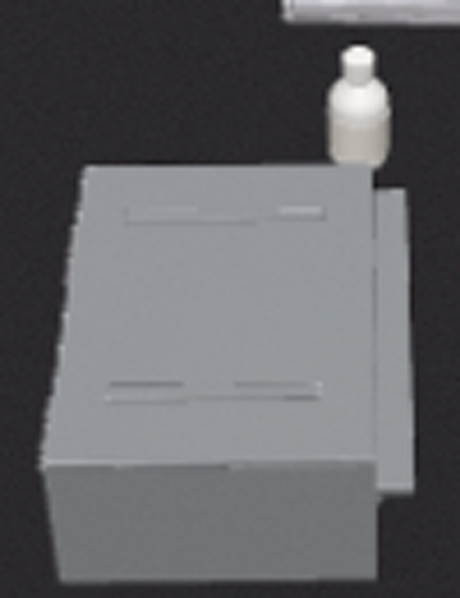

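View pics/c3.png

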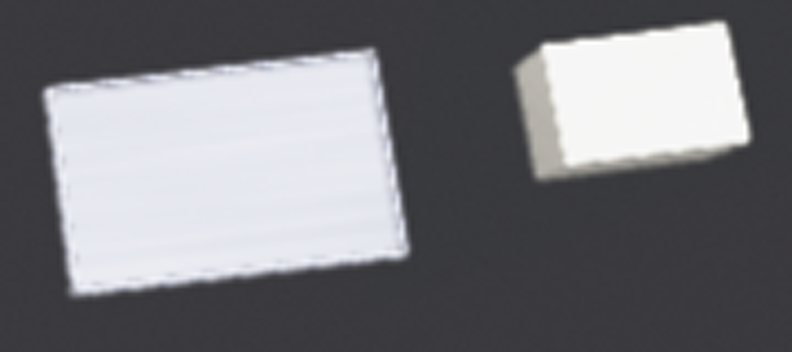

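```bash
cat > h.py <<'E'
import numpy as np,cv2
from cell import robot
from scipy.optimize import least_squares
def cam(n):
    d=robot.read_camera(n); d["R"]=np.array(d["R"]);d["t"]=np.array(d["t"]);d["f"]=210/np.tan(np.radians(d["fovy"]/2));return d
def proj(d,X):
    c=np.atleast_2d(X)@d["R"].T+d["t"]; return np.c_[d["cx"]+d["f"]*c[:,0]/c[:,2],d["cy"]+d["f"]*c[:,1]/c[:,2]]
def atz(d,u,z):
    r=d["R"].T@np.array([(u[0]-d["cx"])/d["f"],(u[1]-d["cy"])/d["f"],1]);o=-d["R"].T@d["t"];return o+r*(z-o[2])/r[2]
def fit(obs,x0):
    # obs list of (cam, local Nx3, px Nx2); pose x,y,yaw
    def T(p,L):
        c,s=np.cos(p[2]),np.sin(p[2]);L=np.array(L,float);return np.c_[p[0]+c*L[:,0]-s*L[:,1],p[1]+s*L[:,0]+c*L[:,1],L[:,2]]
    def f(p): return np.concatenate([(proj(d,T(p,L))-np.array(u)).ravel() for d,L,u in obs])
    r=least_squares(f,x0,loss="soft_l1"); return r.x,r.fun
E
python3 - <<'E'
from h import *
import pickle
t=cam("top");s=cam("side")
pickle.dump((t,s),open("cams.pkl","wb"))
L=np.array([[75,100,86],[75,-100,86],[-75,-100,86],[-75,100,86],[-93,100,68],[-93,-100,68]])/1000
u=np.array([[62,118],[458,63],[497,350],[100,410],[112,450],[504,388]])/5.9+[150,155]
L2=np.array([[75,-100,86],[-75,-100,86],[75,100,86],[-75,100,86],[75,100,0],[-75,100,0],[-93,-100,68],[-93,100,68]])/1000
u2=np.array([[82,166],[372,166],[42,465],[376,463],[60,580],[376,580],[408,188],[413,493]])/4.6+[200,205]
for o in ([(t,L,u)],[(s,L2,u2)],[(t,L,u),(s,L2,u2)]):
    p,r=fit(o,[.5,.25,.1]);print(p.round(4),r.round(1))
# tray: outer rim z=.014
L=np.array([[75,120,14],[75,-120,14],[-75,-120,14],[-75,120,14]])/1000
u=np.array([[44,88],[375,49],[408,257],[72,295]])/4.4+[295,170]
print(fit([(t,L,u)],[.5,-.1,.1]))
for z in (.065,): 
  print("kit",[atz(t,np.array(q)/4.4+[295,170],z).round(3) for q in ((545,45),(725,22),(750,142),(566,165))])
print("dropper",atz(t,np.array([696,320])/5.9+[150,155],.075))
for q in ((97,201),(120,201)): print("beak",atz(t,q,.085))
E
```

```text
[0.6156 0.2202 0.1481] [ 0.5  0.3 -0.3 -0.1  0.1 -0.2 -0.2 -0.1 -0.2 -0.1  0.2  0.2]
[0.6173 0.2242 0.1492] [ 0.5 -0.1  0.2 -0.4 -0.2 -0.  -0.2 -0.1 -0.3  0.9 -0.1  0.3 -0.2  0.3
  0.4 -1.1]
[0.6169 0.2226 0.1479] [-0.3 -0.1 -1.1 -0.5 -0.7 -0.7 -1.1 -0.6 -1.  -0.5 -0.6 -0.2  0.9 -0.5
  0.5 -0.8  0.1 -0.7  0.1 -0.7  0.   0.3  0.1 -0.2  0.1 -0.1  0.6 -1.6]
(array([ 0.58276031, -0.23533466,  0.10940639]), array([ 0.30134595,  0.03470806, -0.31693685,  0.52910471, -0.18580413,
       -0.35199794,  0.19371269, -0.13715669]))
kit [array([ 0.662, -0.453,  0.065]), array([ 0.678, -0.581,  0.065]), array([ 0.592, -0.592,  0.065]), array([ 0.577, -0.462,  0.065])]
dropper [0.57214693 0.01064576 0.075     ]
beak [0.5978468  0.51580719 0.085     ]
beak [0.59750283 0.44826943 0.085     ]
```

```bash
cat >> h.py <<'E'
from scipy.spatial.transform import Rotation as Ro
CP=np.array([.6165,.222]);CY=.148
def c2w(x,y,z):
    c,s=np.cos(CY),np.sin(CY);return np.array([CP[0]+c*x-s*y,CP[1]+s*x+c*y,z])
def w2c(p):
    c,s=np.cos(CY),np.sin(CY);d=np.array(p[:2])-CP;return np.array([c*d[0]+s*d[1],-s*d[0]+c*d[1],p[2]])
def rel(P,p0=None,rot=None):
    o=robot.observe();p0=o["tool_pos"] if p0 is None else p0;rot=o["tool_rot"] if rot is None else rot
    return Ro.from_euler("xyz",rot).inv().apply(np.array(P)-p0)
E
python3 - <<'E'
from h import *
print("rel to via",rel([.42,-.2,.2]))
a=c2w(-.125,0,.2);print("pre",a)
print(rel(a,np.array([.42,-.2,.2]),[np.pi,0,.148]))
E
```

```text
rel to via [ 0.33930719 -0.20661801  0.02659021]
pre [0.4928665  0.20356746 0.2       ]
[ 1.31580101e-01 -3.88410739e-01 -4.75665968e-17]
```

>>> step_arm(
  moves=[
    [[0.028, -0.017, 0.002, 0], [0.028, -0.017, 0.002, 0], [0.028, -0.017, 0.002, 0], [0.028, -0.017, 0.002, 0], [0.028, -0.017, 0.002, 0], [0.028, -0.017, 0.002, 0], [0.028, -0.017, 0.002, 0], [0.028, -0.017, 0.002, 0]],
  ],
  hand=0,
)

```text
time: 0.92
tool_pos: [0.3324, -0.3012, 0.2107]
tool_rot: [3.141, -0.0, 0.309]
contact_force: [-0.4, -0.8, 0.7]
opening: 0.0432
```

>>> step_arm(
  moves=[
    [[0.028, -0.017, 0.002, 0], [0.028, -0.017, 0.002, 0], [0.028, -0.017, 0.002, 0], [0.028, -0.017, 0.002, 0], [0, 0, 0, 0.08], [0, 0, 0, 0.081]],
  ],
)

```text
time: 1.42
tool_pos: [0.4186, -0.202, 0.2025]
tool_rot: [-3.141, 0.0, 0.148]
contact_force: [-0.7, -0.1, -0.5]
opening: 0.0033
```

>>> step_arm(
  moves=[
    [[0.012, -0.035, 0, 0], [0.012, -0.035, 0, 0], [0.012, -0.035, 0, 0], [0.012, -0.035, 0, 0], [0.012, -0.035, 0, 0], [0.012, -0.035, 0, 0], [0.012, -0.035, 0, 0], [0.012, -0.035, 0, 0]],
  ],
)

```text
time: 2.08
tool_pos: [0.4714, 0.0893, 0.2028]
tool_rot: [3.141, -0.0, 0.148]
contact_force: [1.1, 0.3, -0.3]
opening: 0.0002
```

```bash
python3 - <<'E'
from h import *
o=robot.observe();print(o["time"],o["tool_pos"],o["tool_rot"],o["qpos"].round(2),w2c(o["tool_pos"]),rel(c2w(-.125,0,.05)),o["contact_force"])
E
```

```text
2.0833 [0.47136409 0.08925706 0.20278836] [ 3.14140748e+00 -2.38806578e-04  1.47841028e-01] [ 0.03  0.28  1.68 -0.    1.18  1.45] [-0.16312359 -0.10989001  0.20278836] [ 0.03806964 -0.10992436  0.1527771 ] [ 1.09374533  0.34573734 -0.33461306]
```

>>> step_arm(
  moves=[
    [[0.01, -0.035, 0, 0], [0.01, -0.035, 0, 0], [0.01, -0.035, 0, 0], [0, -0.005, 0.03, 0], [0, 0, 0.03, 0], [0, 0, 0.03, 0], [0, 0, 0.03, 0], [0, 0, 0.03, 0]],
  ],
)

```text
time: 2.75
tool_pos: [0.4847, 0.2008, 0.0514]
tool_rot: [3.142, -0.0, 0.148]
contact_force: [0.2, 1.1, -0.2]
opening: 0.0004
```

>>> step_arm(
  moves=[
    [[0, 0, 0.008, 0], [0, 0, 0, 0], [0, 0, 0, 0]],
  ],
)

```text
time: 3.0
tool_pos: [0.4854, 0.2007, 0.0454]
tool_rot: [3.142, -0.0, 0.148]
contact_force: [-0.1, 0.2, -0.3]
opening: 0.0002
```

```bash
python3 - <<'E'
from h import *
o=robot.observe();print(o["time"],w2c(o["tool_pos"]),o["contact_force"])
for n in("wrist","side"):
    d=cam(n); cv2.imwrite(f"pics/{n}1.png",d["frame"][:,:,::-1])
im=cv2.imread("pics/side1.png")[190:340,190:350];cv2.imwrite("pics/side1c.png",cv2.resize(im,None,fx=4,fy=4,interpolation=2))
E
```

```text
3.0 [-0.13279971 -0.00177493  0.04536774] [-0.07467108  0.1722213  -0.28082584]
```

View pics/side1c.png

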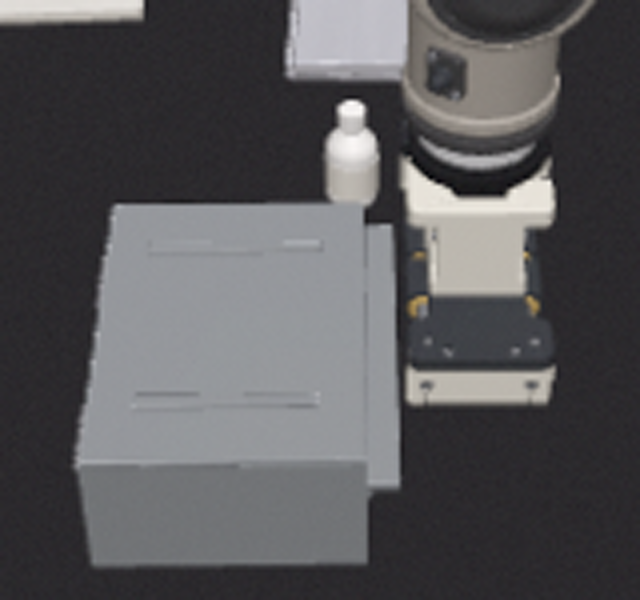

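View pics/wrist1.png

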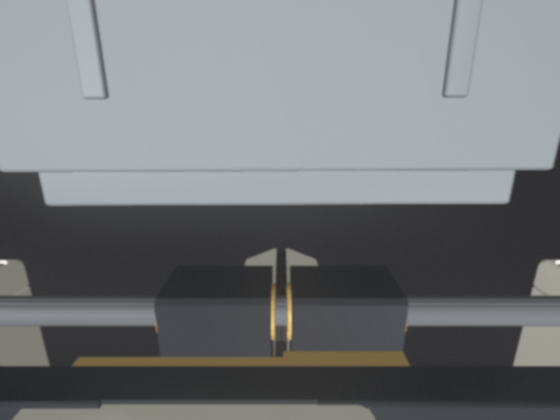

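>>> step_arm(
  moves=[
    [[0.012, 0, 0, 0], [0.01, 0, 0, 0], [0.002, 0, 0, 0], [0.002, 0, 0, 0], [0, 0, 0, 0], [0, 0, 0, 0]],
  ],
)

```text
time: 3.6
tool_pos: [0.5103, 0.2044, 0.0451]
tool_rot: [3.142, -0.0, 0.148]
contact_force: [0.6, 0.1, 0.0]
opening: 0.0005
```

>>> step_arm(
  moves=[
    [[0.002, 0, 0, 0], [0, 0, 0, 0]],
  ],
)

```text
time: 3.77
tool_pos: [0.5126, 0.2047, 0.0449]
tool_rot: [3.142, -0.0, 0.148]
contact_force: [0.1, 0.4, 0.1]
opening: 0.0003
```

>>> step_arm(
  moves=[
    [[0.0015, 0, 0, 0], [0, 0, 0, 0]],
  ],
)

```text
time: 3.93
tool_pos: [0.5142, 0.2049, 0.0447]
tool_rot: [3.142, -0.0, 0.148]
contact_force: [0.3, 0.4, 0.4]
opening: 0.0001
```

>>> step_arm(
  moves=[
    [[0.0015, 0, 0, 0], [0, 0, 0, 0]],
  ],
)

```text
time: 4.1
tool_pos: [0.5146, 0.205, 0.0445]
tool_rot: [3.141, 0.002, 0.148]
contact_force: [-3.6, -0.0, 2.7]
opening: 0.0001
```

>>> step_arm(
  moves=[
    [[0.001, 0, -0.001, 0], [0, 0, 0, 0]],
  ],
)

```text
time: 4.27
tool_pos: [0.5146, 0.205, 0.0448]
tool_rot: [3.141, 0.005, 0.148]
contact_force: [-5.2, -1.0, -1.7]
opening: 0.0005
```

>>> step_arm(
  moves=[
    [[0, 0, -0.002, 0], [0, 0, -0.002, 0], [0, 0, 0, 0]],
  ],
)

```text
time: 4.52
tool_pos: [0.5147, 0.205, 0.0491]
tool_rot: [3.141, 0.004, 0.148]
contact_force: [-5.6, -0.6, -0.8]
opening: 0.0004
```

>>> step_arm(
  moves=[
    [[0.0002, 0, -0.003, 0], [0.0003, 0, -0.003, 0], [0.0005, 0, -0.003, 0], [0, 0, 0, 0]],
  ],
)

```text
time: 4.85
tool_pos: [0.5153, 0.2051, 0.0582]
tool_rot: [3.141, 0.005, 0.148]
contact_force: [-7.6, -2.0, -1.5]
opening: 0.0006
```

```bash
python3 - <<'E'
from h import *
d=cam("wrist"); cv2.imwrite("pics/wrist2.png",d["frame"][:,:,::-1])
d=cam("side"); cv2.imwrite("pics/side2c.png",cv2.resize(d["frame"][190:340,190:350,::-1],None,fx=4,fy=4,interpolation=2))
E
```

```text
(no output)
```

View pics/side2c.png

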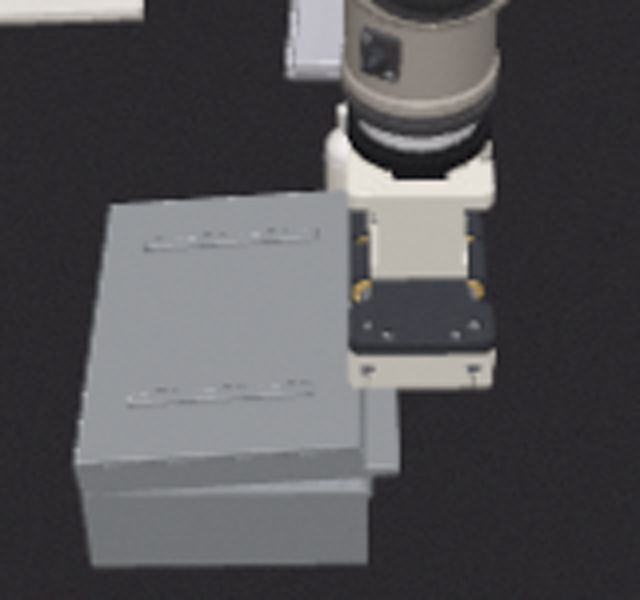

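View pics/wrist2.png

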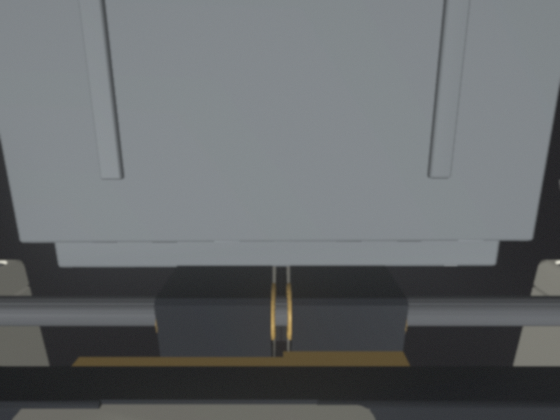

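>>> step_arm(
  moves=[
    [[0.0003, 0, -0.004, 0], [0.0004, 0, -0.004, 0], [0.0005, 0, -0.004, 0], [0.0006, 0, -0.004, 0], [0.0007, 0, -0.004, 0], [0.0008, 0, -0.004, 0]],
  ],
)

```text
time: 5.45
tool_pos: [0.519, 0.2056, 0.0822]
tool_rot: [3.141, 0.004, 0.148]
contact_force: [-5.1, -1.4, -0.3]
opening: 0.0005
```

>>> step_arm(
  moves=[
    [[0.001, 0, -0.004, 0], [0.0011, 0, -0.004, 0], [0.0012, 0, -0.004, 0], [0.0013, 0, -0.004, 0], [0.0015, 0, -0.004, 0], [0.0017, 0, -0.004, 0]],
  ],
)

```text
time: 5.95
tool_pos: [0.5265, 0.2068, 0.1064]
tool_rot: [3.141, 0.005, 0.148]
contact_force: [-8.2, -0.6, 0.8]
opening: 0.0006
```

```bash
python3 - <<'E'
from h import *
o=robot.observe();print(w2c(o["tool_pos"]),o["contact_force"])
d=cam("side"); cv2.imwrite("pics/side3c.png",cv2.resize(d["frame"][190:340,190:350,::-1],None,fx=4,fy=4,interpolation=2))
E
```

```text
[-0.09126867 -0.00177924  0.10636002] [-8.21613408 -0.61812178  0.80669916]
```

View pics/side3c.png

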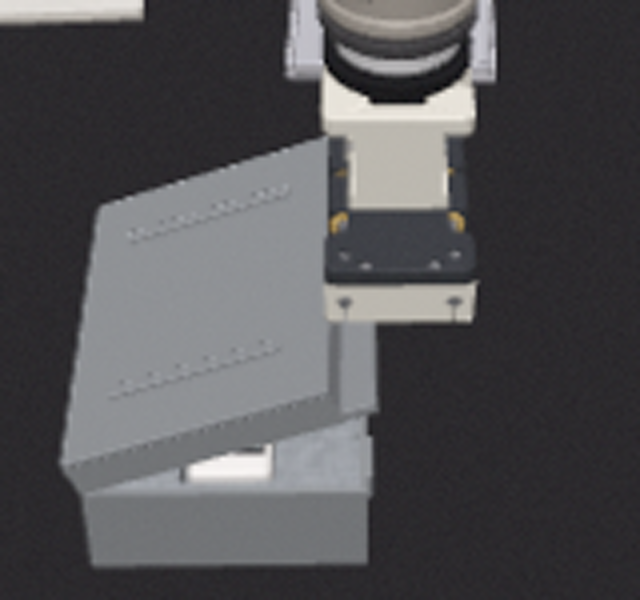

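>>> step_arm(
  moves=[
    [[0.0014, 0, -0.004, 0], [0.0018, 0, -0.004, 0], [0.002, 0, -0.004, 0], [0.0021, 0, -0.004, 0], [0.0023, 0, -0.004, 0], [0.0025, 0, -0.004, 0]],
  ],
)

```text
time: 6.5
tool_pos: [0.5384, 0.2086, 0.1307]
tool_rot: [3.141, 0.005, 0.148]
contact_force: [-9.5, -0.8, 3.1]
opening: 0.0004
```

>>> step_arm(
  moves=[
    [[0.0026, 0, -0.004, 0], [0.0028, 0, -0.004, 0], [0.003, 0, -0.004, 0], [0.0032, 0, -0.004, 0]],
  ],
)

```text
time: 6.83
tool_pos: [0.5496, 0.2103, 0.1472]
tool_rot: [3.141, 0.005, 0.148]
contact_force: [-12.2, -2.5, 8.4]
opening: 0.0002
```

>>> step_arm(
  moves=[
    [[0.0018, 0, -0.004, 0], [0.0028, 0, -0.004, 0]],
  ],
)

```text
time: 7.0
tool_pos: [0.5559, 0.2112, 0.1553]
tool_rot: [3.142, 0.001, 0.148]
contact_force: [-2.7, -0.3, 1.8]
opening: 0.0002
```

>>> step_arm(
  moves=[
    [[0.0033, 0, -0.0037, 0], [0.0034, 0, -0.0036, 0], [0.0035, 0, -0.0035, 0], [0.0036, 0, -0.0034, 0]],
  ],
)

```text
time: 7.33
tool_pos: [0.5703, 0.2134, 0.1697]
tool_rot: [-3.141, -0.0, 0.148]
contact_force: [-4.4, 0.9, 3.4]
opening: 0.0004
```

>>> step_arm(
  moves=[
    [[0.0037, 0, -0.0033, 0], [0.0038, 0, -0.0032, 0], [0.0039, 0, -0.0031, 0], [0.004, 0, -0.003, 0]],
  ],
)

```text
time: 7.67
tool_pos: [0.5861, 0.2157, 0.1819]
tool_rot: [-3.142, -0.001, 0.148]
contact_force: [-2.6, 0.6, 0.9]
opening: 0.0006
```

```bash
python3 - <<'E'
from h import *
o=robot.observe();p=w2c(o["tool_pos"]);dx=p[0]+.103;print(p,o["contact_force"], "x",dx,"th",np.arccos(1-dx/.168),"z tip minus lip",p[2]-.06-.168*np.sin(np.arccos(1-dx/.168)))
E
```

```text
[-0.03101022 -0.00174285  0.18188472] [-2.64174467  0.58378026  0.88279496] x 0.07198977805217913 th 0.9624766037741894 z tip minus lip -0.015977664881415304
```

>>> step_arm(
  moves=[
    [[0.0041, 0, -0.0028, 0], [0.0042, 0, -0.0027, 0], [0.0043, 0, -0.0025, 0], [0.0044, 0, -0.0024, 0], [0.0045, 0, -0.0023, 0], [0.0045, 0, -0.0021, 0]],
  ],
)

```text
time: 8.17
tool_pos: [0.6117, 0.2194, 0.1964]
tool_rot: [3.141, -0.0, 0.148]
contact_force: [-1.8, 1.3, 0.3]
opening: 0.0007
```

>>> step_arm(
  moves=[
    [[0.0046, 0, -0.002, 0], [0.0046, 0, -0.0018, 0], [0.0047, 0, -0.0017, 0], [0.0047, 0, -0.0016, 0], [0.0047, 0, -0.0014, 0]],
  ],
)

```text
time: 8.58
tool_pos: [0.6347, 0.2228, 0.2049]
tool_rot: [3.141, -0.0, 0.148]
contact_force: [0.0, -0.3, 0.3]
opening: 0.0003
```

>>> step_arm(
  moves=[
    [[0.0045, 0, -0.0013, 0], [0.0045, 0, -0.0011, 0], [0.004, 0, -0.001, 0]],
  ],
)

```text
time: 8.83
tool_pos: [0.6475, 0.2247, 0.2082]
tool_rot: [3.141, -0.0, 0.148]
contact_force: [0.4, 0.3, -0.9]
opening: 0.0003
```

```bash
python3 - <<'E'
from h import *
o=robot.observe();p=w2c(o["tool_pos"]);dx=p[0]+.103;print(p,o["contact_force"], "x",dx,"th",np.arccos(1-dx/.168),"z tip minus lip",p[2]-.06-.168*np.sin(np.arccos(1-dx/.168)))
d=cam("side"); cv2.imwrite("pics/side4c.png",cv2.resize(d["frame"][130:340,150:350,::-1],None,fx=2.8,fy=2.8,interpolation=2))
E
```

```text
[ 0.03108846 -0.00186698  0.20817521] [ 0.36320166  0.32157899 -0.89942668] x 0.13408845633612573 th 1.3675453729338496 z tip minus lip -0.016366598781200864
```

View pics/side4c.png

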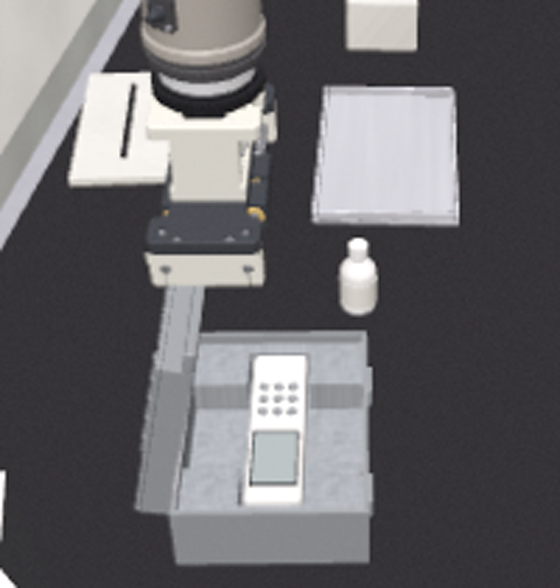

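>>> step_arm(
  moves=[
    [[0.0035, 0, -0.001, 0], [0.003, 0, -0.0007, 0], [0.003, 0, -0.0005, 0], [0.003, 0, -0.0003, 0], [0.003, 0, 0, 0], [0.003, 0, 0, 0], [0.003, 0, 0, 0], [0.003, 0, 0, 0]],
  ],
)

```text
time: 9.55
tool_pos: [0.6715, 0.2284, 0.2106]
tool_rot: [3.141, 0.0, 0.148]
contact_force: [-0.4, -0.1, -0.9]
opening: 0.0004
```

```bash
python3 - <<'E'
from h import *
o=robot.observe();p=w2c(o["tool_pos"]);print(p,o["contact_force"])
d=cam("side"); cv2.imwrite("pics/side5c.png",cv2.resize(d["frame"][130:340,150:350,::-1],None,fx=2.8,fy=2.8,interpolation=2))
E
```

```text
[ 0.05535664 -0.00183141  0.21063402] [-0.36404656 -0.10127815 -0.8503543 ]
```

View pics/side5c.png

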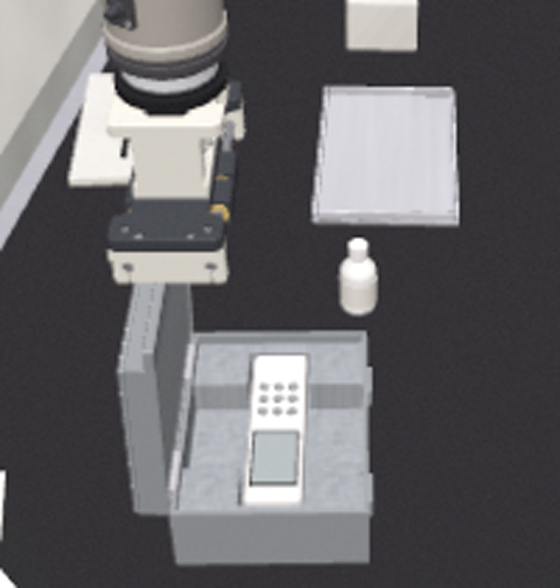

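>>> step_arm(
  moves=[
    [[0.001, 0, 0, 0], [0, 0, 0, 0], [0, 0, 0, 0], [0, 0, 0, 0], [0, 0, 0, 0], [0, 0, 0, 0]],
  ],
)

```text
time: 10.1
tool_pos: [0.6721, 0.2285, 0.2108]
tool_rot: [3.142, -0.0, 0.148]
contact_force: [0.6, 1.4, -0.2]
opening: 0.0004
```

```bash
python3 - <<'E'
from h import *
o=robot.observe();p=w2c(o["tool_pos"]);print(p,o["contact_force"])
d=cam("side"); cv2.imwrite("pics/side6.png",d["frame"][:,:,::-1]);cv2.imwrite("pics/side6c.png",cv2.resize(d["frame"][130:340,150:350,::-1],None,fx=2.8,fy=2.8,interpolation=2))
E
```

```text
[ 0.05599583 -0.00178058  0.21079689] [ 0.61075456  1.40450273 -0.20198381]
```

View pics/side6c.png

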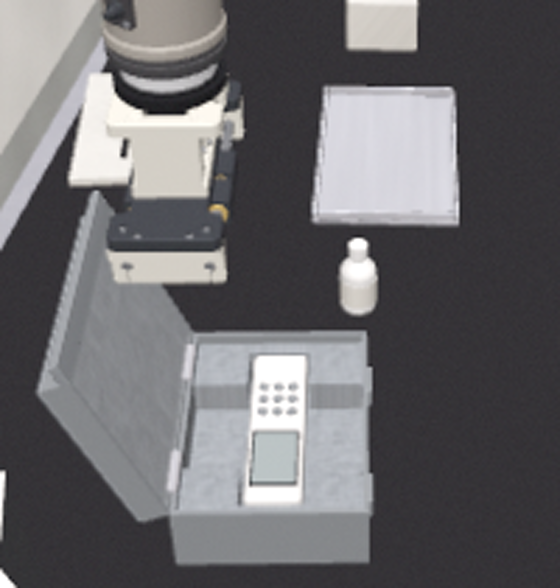

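```bash
python3 - <<'E'
from h import *
import pickle
t,s=pickle.load(open("cams.pkl","rb"))
o=robot.observe();print(o["qpos"].round(2))
u=np.array([[254,356],[307,355],[303,500],[246,503]])/2.8+[150,130]
for q in u: print(w2c(atz(s,q,.054)).round(4))
E
```

```text
[ 0.22  0.71  0.94 -0.    1.49  1.64]
[ 0.0231 -0.0753  0.054 ]
[-0.0222 -0.0762  0.054 ]
[-0.0241  0.0829  0.054 ]
[0.0193 0.0855 0.054 ]
```

>>> step_arm(
  moves=[
    [[-0.01, 0, -0.02, 0], [-0.02, 0, -0.02, 0], [-0.03, 0, 0, 0]],
  ],
)

```text
time: 10.4
tool_pos: [0.6149, 0.2198, 0.254]
tool_rot: [-3.141, -0.007, 0.147]
contact_force: [-0.0, -0.1, 0.5]
opening: 0.0007
```

>>> step_arm(
  moves=[
    [[0, 0, 0, -0.1208], [0, 0, 0, -0.1208], [0, 0, 0, -0.1208], [0, 0, 0, -0.1208], [0, 0, 0, -0.1208], [0, 0, 0, -0.1208], [0, 0, 0, -0.1208]],
  ],
  hand=0.7,
)

```text
time: 10.98
tool_pos: [0.6128, 0.2197, 0.2508]
tool_rot: [3.141, -0.0, 0.999]
contact_force: [0.4, 0.4, -0.0]
opening: 0.0424
```

>>> step_arm(
  moves=[
    [[0, 0, 0, -0.1208], [0, 0, 0, -0.1208], [0, 0, 0, -0.1208], [0, 0, 0, -0.1208], [0, 0, 0, -0.1208], [0, 0, 0, -0.1208], [0, 0, 0, 0]],
  ],
)

```text
time: 11.57
tool_pos: [0.6128, 0.2197, 0.2508]
tool_rot: [3.142, 0.0, 1.723]
contact_force: [-0.3, -0.2, 0.5]
opening: 0.0641
```

```bash
python3 - <<'E'
from h import *
o=robot.observe();print(w2c(o["tool_pos"]),o["tool_rot"],o["opening"],o["qpos"].round(2),o["contact_force"])
for n in ("wrist","top"):
    d=cam(n); cv2.imwrite(f"pics/{n}7.png",d["frame"][:,:,::-1])
im=cv2.imread("pics/top7.png")[130:250,140:290];cv2.imwrite("pics/top7c.png",cv2.resize(im,None,fx=4.5,fy=4.5,interpolation=2))
E
```

```text
[-0.00399923 -0.00177635  0.25078117] [3.14152314e+00 1.10724888e-04 1.72255199e+00] 0.06405695156116159 [ 0.23  0.57  1.09 -0.    1.48  0.07] [-0.26572966 -0.23135149  0.54629283]
```

View pics/wrist7.png

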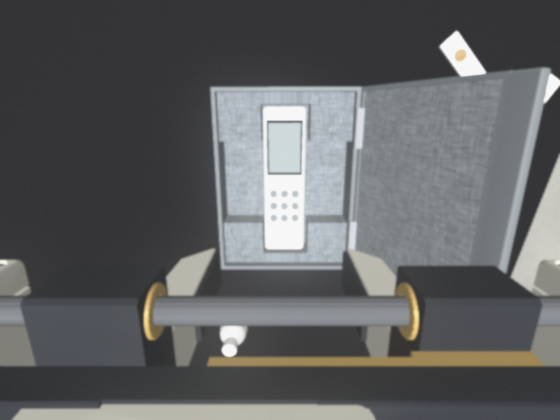

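View pics/top7c.png

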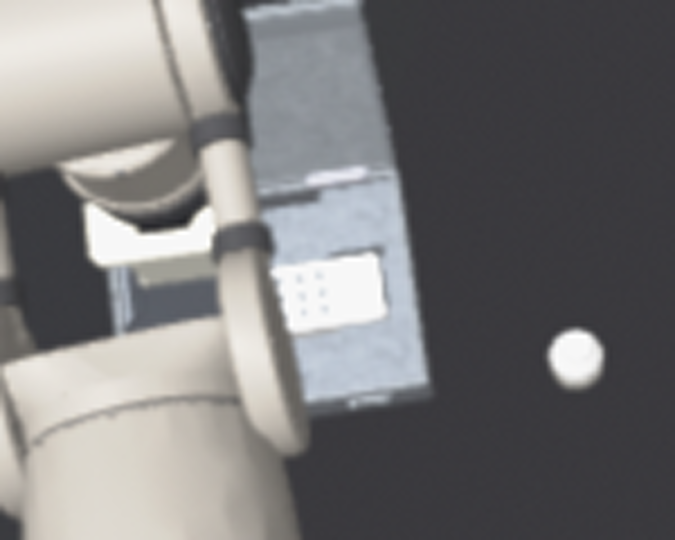

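```bash
python3 - <<'E'
from h import *
d=cam("wrist");f=d["frame"][:,:,::-1]
cv2.imwrite("pics/w8.png",cv2.resize(f[75:280,195:385],None,fx=3.0,fy=2.9*3/2.9,interpolation=2))
for q in ((263,106),(306,107),(304,249),(265,249)): print(w2c(atz(d,q,.054)).round(4))
for q in ((211,89),(220,269)): print("rim",w2c(atz(d,q,.06)).round(4))
E
```

```text
[-0.0214  0.0838  0.054 ]
[0.0227 0.0826 0.054 ]
[ 0.0233 -0.0753  0.054 ]
[-0.0222 -0.0752  0.054 ]
rim [-0.0725  0.1     0.06  ]
rim [-0.075  -0.0977  0.06  ]
```

View pics/w8.png

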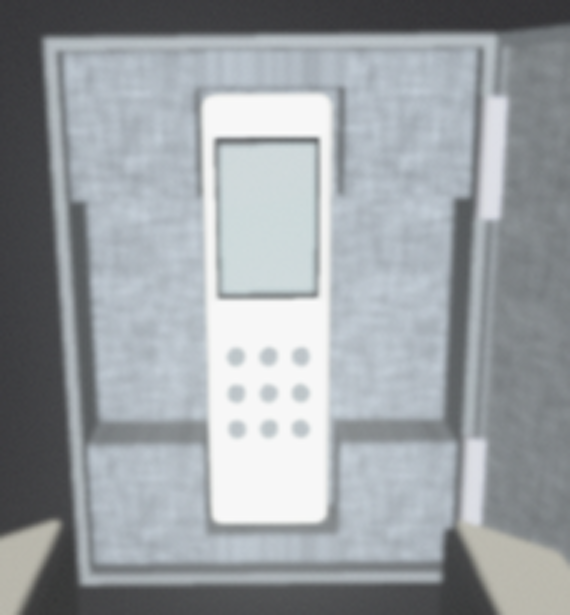

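>>> step_arm(
  moves=[
    [[0.003, 0.001, 0.025, 0.004], [0.0028, 0, 0.03, 0], [0, 0, 0.03, 0], [0, 0, 0.03, 0], [0, 0, 0.03, 0], [0, 0, 0.02, 0], [0, 0, 0.015, 0], [0, 0, 0.01, 0]],
  ],
)

```text
time: 12.38
tool_pos: [0.6121, 0.2253, 0.0585]
tool_rot: [-3.139, 0.0, 1.712]
contact_force: [-1.1, -0.4, 0.3]
opening: 0.0643
```

>>> step_arm(
  moves=[
    [[0, 0, 0.004, 0], [0, 0, 0, 0]],
  ],
)

```text
time: 12.55
tool_pos: [0.6128, 0.2254, 0.0561]
tool_rot: [-3.141, 0.0, 1.713]
contact_force: [-0.1, 0.1, -0.1]
opening: 0.0642
```

```bash
python3 - <<'E'
from h import *
o=robot.observe();print(w2c(o["tool_pos"]),o["tool_rot"],o["opening"],o["contact_force"])
for n in ("wrist","side"):
    d=cam(n); cv2.imwrite(f"pics/{n}9.png",d["frame"][:,:,::-1])
im=cv2.imread("pics/side9.png")[150:340,150:350];cv2.imwrite("pics/side9c.png",cv2.resize(im,None,fx=3,fy=3,interpolation=2))
E
```

```text
[-0.00314142  0.00394072  0.05609603] [-3.14053926e+00  1.98062628e-04  1.71298593e+00] 0.0642179171895872 [-0.06397868  0.0807417  -0.13729465]
```

View pics/wrist9.png

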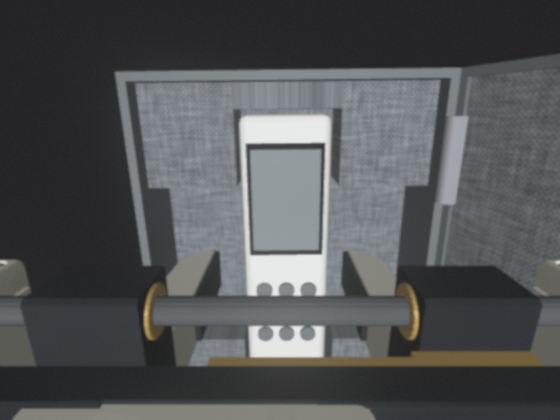

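View pics/side9c.png

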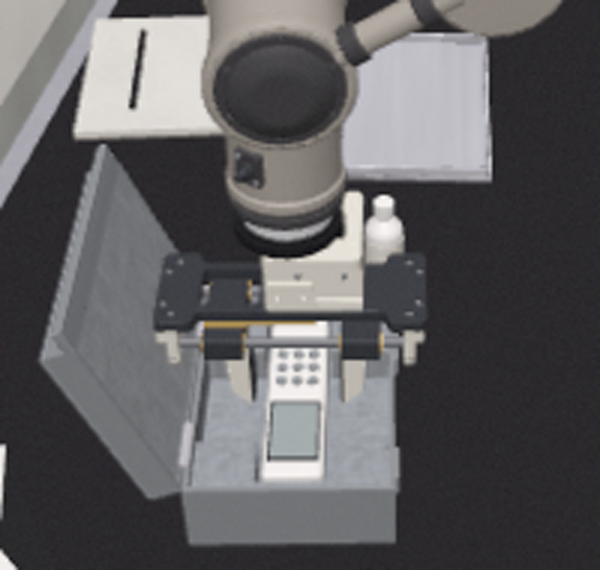

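>>> step_arm(
  moves=[
    [[0, 0, 0.003, -0.006], [0, 0, 0.002, 0], [0, 0, 0.002, 0], [0, 0, 0, 0]],
  ],
)

```text
time: 12.98
tool_pos: [0.6129, 0.2255, 0.0496]
tool_rot: [-3.141, 0.0, 1.72]
contact_force: [1.0, -0.1, 0.1]
opening: 0.0641
```

>>> step_arm(
  moves=[
    [[0, 0, 0.002, 0], [0, 0, 0, 0]],
  ],
)

```text
time: 13.15
tool_pos: [0.6129, 0.2255, 0.0474]
tool_rot: [-3.141, 0.0, 1.72]
contact_force: [-0.6, -0.2, -0.2]
opening: 0.0645
```

>>> step_arm(
  moves=[
    [[0, 0, 0.002, 0], [0, 0, 0, 0]],
  ],
)

```text
time: 13.32
tool_pos: [0.6128, 0.2255, 0.0453]
tool_rot: [-3.141, 0.0, 1.72]
contact_force: [-0.1, -0.1, -0.4]
opening: 0.0644
```

>>> step_arm(
  moves=[
    [[0, 0, 0.002, 0], [0, 0, 0, 0]],
  ],
)

```text
time: 13.48
tool_pos: [0.6128, 0.2254, 0.0433]
tool_rot: [-3.141, 0.0, 1.72]
contact_force: [-0.4, -0.9, -0.6]
opening: 0.0645
```

>>> step_arm(
  moves=[
    [[0, 0, 0.002, 0], [0, 0, 0, 0]],
  ],
)

```text
time: 13.65
tool_pos: [0.6128, 0.2255, 0.0413]
tool_rot: [-3.141, 0.0, 1.72]
contact_force: [0.1, 0.6, -0.0]
opening: 0.0643
```

>>> step_arm(
  moves=[
    [[0, 0, 0.002, 0], [0, 0, 0, 0]],
  ],
)

```text
time: 13.82
tool_pos: [0.6128, 0.2255, 0.0393]
tool_rot: [-3.141, 0.0, 1.72]
contact_force: [-0.2, 0.1, 0.6]
opening: 0.0644
```

```bash
python3 - <<'E'
from h import *
d=cam("side");cv2.imwrite("pics/side10c.png",cv2.resize(d["frame"][200:300,160:310,::-1],None,fx=5,fy=5,interpolation=2))
E
```

```text
(no output)
```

View pics/side10c.png

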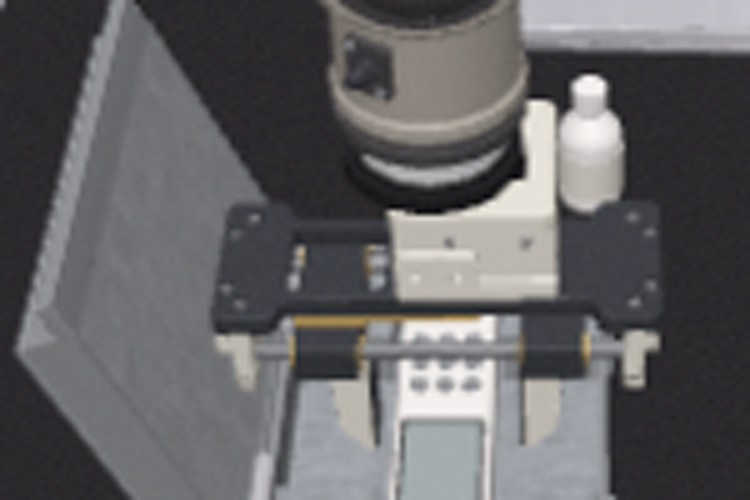

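>>> step_arm(
  moves=[
    [[0, 0, 0, 0], [0, 0, 0, 0], [0, 0, 0, 0], [0, 0, 0, 0], [0, 0, 0, 0]],
  ],
  hand=0.4,
  force=8,
)

```text
time: 14.28
tool_pos: [0.6133, 0.2256, 0.0398]
tool_rot: [3.141, 0.0, 1.72]
contact_force: [1.9, 0.6, -0.4]
opening: 0.0453
```

>>> step_arm(
  moves=[
    [[0, 0, 0, 0], [0, 0, 0, 0], [0, 0, 0, 0]],
  ],
)

```text
time: 14.53
tool_pos: [0.6133, 0.2256, 0.0398]
tool_rot: [3.141, 0.0, 1.72]
contact_force: [1.1, 0.0, -0.2]
opening: 0.045
```

Gripped at 45 mm. Firm up the grip and lift.

>>> step_arm(
  moves=[
    [[0, 0, 0, 0], [0, 0, 0, 0], [0, 0, -0.003, 0], [0, 0, -0.005, 0], [0, 0, -0.006, 0], [0, 0, -0.008, 0]],
  ],
  hand=0.2,
  force=30,
)

```text
time: 15.03
tool_pos: [0.6131, 0.2255, 0.0618]
tool_rot: [-3.142, 0.0, 1.72]
contact_force: [3.9, 1.3, -2.6]
opening: 0.0449
```

```bash
python3 - <<'E'
from h import *
o=robot.observe();print(w2c(o["tool_pos"]),o["tool_rot"],o["opening"],o["contact_force"],o["torque"])
d=cam("side");cv2.imwrite("pics/side11c.png",cv2.resize(d["frame"][200:320,160:310,::-1],None,fx=5,fy=5,interpolation=2))
E
```

```text
[-0.00280745  0.00391823  0.06178002] [-3.14154189e+00  2.40272883e-04  1.72038972e+00] 0.04487040280558966 [ 3.93206904  1.34438213 -2.62061282] [ 0.12570226 -0.95621592  0.24353617]
```

View pics/side11c.png

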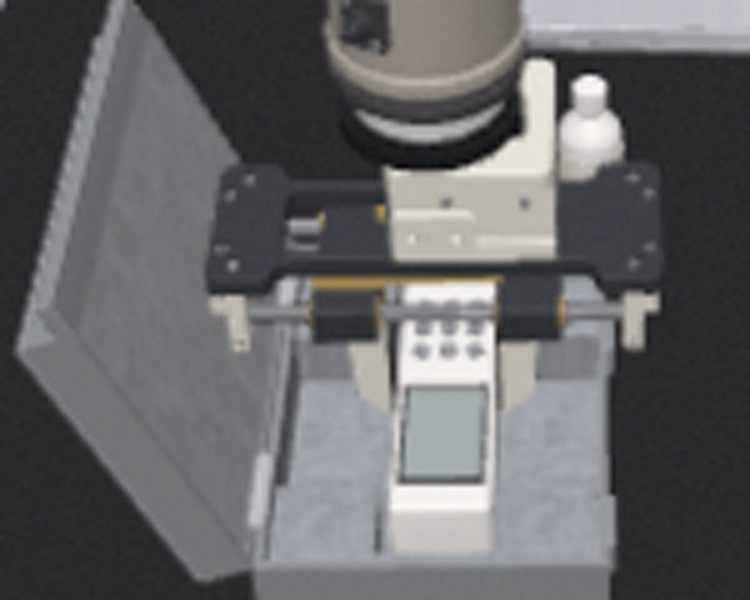

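>>> step_arm(
  moves=[
    [[0, 0.001, -0.006, 0], [0, 0, -0.008, 0], [0, 0, -0.012, 0], [0, 0, -0.02, 0], [0, 0, -0.03, 0], [0, 0, -0.03, 0], [0, 0, -0.02, 0], [0, 0, -0.01, 0]],
  ],
)

```text
time: 15.75
tool_pos: [0.6147, 0.226, 0.2023]
tool_rot: [3.137, -0.0, 1.72]
contact_force: [-0.4, 0.2, -1.7]
opening: 0.0448
```

```bash
python3 - <<'E'
from h import *
o=robot.observe();print(w2c(o["tool_pos"]),o["tool_pos"],o["tool_rot"],o["opening"],o["contact_force"],o["torque"],o["qpos"].round(2))
d=cam("side");cv2.imwrite("pics/side12.png",d["frame"][:,:,::-1])
E
```

```text
[-0.00119827  0.00418477  0.20229523] [0.61469774 0.22596232 0.20229523] [ 3.13660092e+00 -4.73632456e-04  1.72014448e+00] 0.044816651106055844 [-0.37969324  0.20631096 -1.66805   ] [ 0.03498733 -0.14522863 -0.00544535] [0.24 0.6  1.17 0.   1.37 0.09]
```

View pics/side12.png

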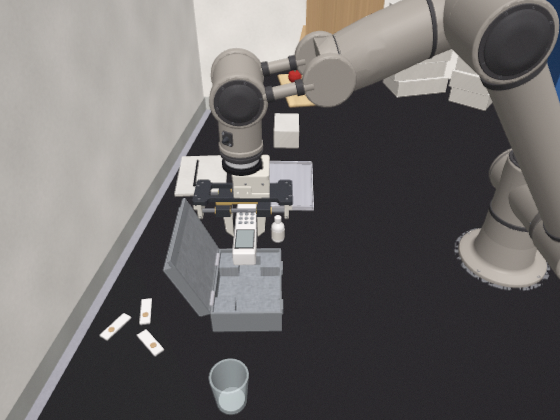

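>>> step_arm(
  moves=[
    [[-0.012, -0.003, -0.01, 0], [-0.024, -0.005, 0, 0], [-0.03, -0.007, 0, 0], [-0.03, -0.007, 0, 0], [-0.03, -0.007, 0, 0], [-0.03, -0.007, 0, 0], [-0.03, -0.007, 0, 0], [-0.03, -0.007, 0, 0]],
  ],
)

```text
time: 16.47
tool_pos: [0.595, 0.0026, 0.2063]
tool_rot: [-3.138, -0.001, 1.72]
contact_force: [1.2, 0.1, -3.0]
opening: 0.0452
```

>>> step_arm(
  moves=[
    [[-0.03, -0.007, 0, 0], [-0.03, -0.007, 0, 0], [-0.03, -0.007, 0, 0], [-0.03, -0.007, 0, 0], [-0.03, -0.007, 0, 0], [-0.025, -0.005, 0, 0.02], [-0.015, -0.003, 0, 0.02], [-0.01, -0.002, 0, 0]],
  ],
)

```text
time: 17.13
tool_pos: [0.58, -0.2017, 0.2065]
tool_rot: [-3.139, -0.001, 1.677]
contact_force: [-0.7, -0.0, -2.9]
opening: 0.045
```

```bash
python3 - <<'E'
from h import *
o=robot.observe();print(o["tool_pos"],o["tool_rot"],o["opening"],o["contact_force"],o["torque"])
print(rel([.5828,-.2353,.10]))
E
```

```text
[ 0.57998635 -0.20172454  0.20647256] [-3.13908583e+00 -1.19617105e-03  1.67691247e+00] 0.044992230680646186 [-0.73226584 -0.0489021  -2.88103289] [-0.04658943 -0.11533165  0.00723996]
[-0.03381194 -0.00049159  0.10643376]
```

>>> step_arm(
  moves=[
    [[-0.015, 0, 0, 0], [-0.013, 0, 0, 0], [-0.005, 0, 0.02, 0], [0, 0, 0.03, 0], [0, 0, 0.03, 0], [0, 0, 0.03, 0], [0, 0, 0.03, 0], [0, 0, 0.01, 0]],
  ],
)

```text
time: 17.8
tool_pos: [0.5827, -0.2309, 0.0529]
tool_rot: [-3.135, -0.004, 1.681]
contact_force: [-0.1, 0.9, -2.6]
opening: 0.0448
```

>>> step_arm(
  moves=[
    [[0, 0, 0, 0], [0, 0, 0, 0]],
  ],
)

```text
time: 17.97
tool_pos: [0.5855, -0.2326, 0.0583]
tool_rot: [3.141, 0.0, 1.681]
contact_force: [0.2, -0.6, -1.9]
opening: 0.0446
```

```bash
python3 - <<'E'
from h import *
o=robot.observe();print(o["tool_pos"],o["tool_rot"],o["opening"],o["contact_force"],o["torque"])
d=cam("side");cv2.imwrite("pics/side13c.png",cv2.resize(d["frame"][110:260,200:360,::-1],None,fx=4,fy=4,interpolation=2))
d=cam("wrist");cv2.imwrite("pics/wrist13.png",d["frame"][:,:,::-1])
E
```

```text
[ 0.5855461  -0.23259209  0.05833488] [3.14119706e+00 2.75157987e-04 1.68095613e+00] 0.044563321031898404 [ 0.15556034 -0.62305106 -1.9212257 ] [-0.00328297 -0.17144695 -0.05301208]
```

View pics/side13c.png

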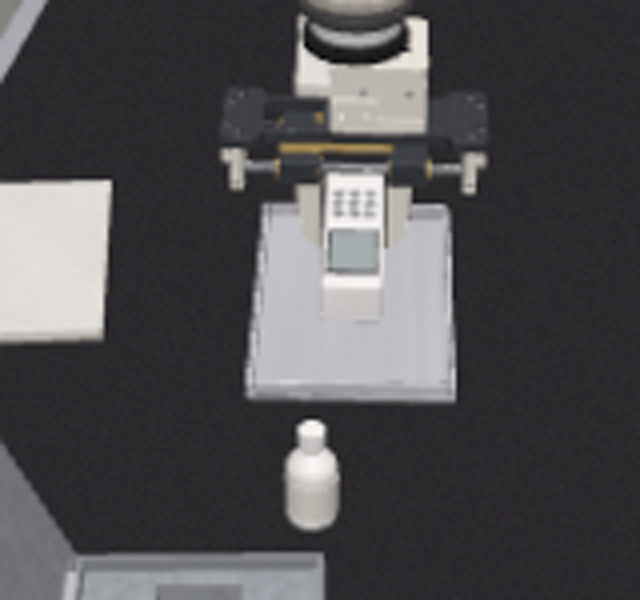

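View pics/wrist13.png

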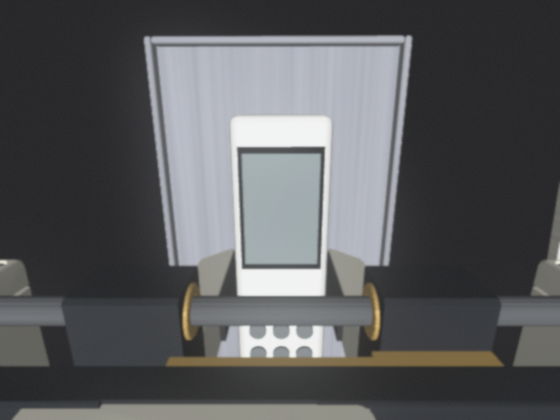

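>>> step_arm(
  moves=[
    [[0, 0, 0.01, 0], [0, 0, 0.01, 0], [0, 0, 0.007, 0], [0, 0, 0.003, 0], [0, 0, 0, 0], [0, 0, 0, 0]],
  ],
)

```text
time: 18.57
tool_pos: [0.5848, -0.2326, 0.0274]
tool_rot: [-3.141, -0.0, 1.68]
contact_force: [-0.5, -0.1, -1.6]
opening: 0.0447
```

>>> step_arm(
  moves=[
    [[0, 0, 0.0015, 0], [0, 0, 0.001, 0], [0, 0, 0, 0]],
  ],
)

```text
time: 18.82
tool_pos: [0.5849, -0.2326, 0.0253]
tool_rot: [3.142, 0.0, 1.68]
contact_force: [0.9, -0.1, -2.9]
opening: 0.0446
```

>>> step_arm(
  moves=[
    [[0, 0, 0.001, 0], [0, 0, 0, 0], [0, 0, 0, 0]],
  ],
)

```text
time: 19.07
tool_pos: [0.5849, -0.2326, 0.0242]
tool_rot: [3.142, 0.0, 1.68]
contact_force: [0.2, -0.5, -2.1]
opening: 0.0448
```

>>> step_arm(
  moves=[
    [[0, 0, 0.001, 0], [0, 0, 0, 0], [0, 0, 0, 0]],
  ],
)

```text
time: 19.32
tool_pos: [0.585, -0.2327, 0.0238]
tool_rot: [3.141, 0.0, 1.68]
contact_force: [-1.5, 1.2, 3.4]
opening: 0.045
```

>>> step_arm(
  moves=[
    [[0, 0, 0.0007, 0], [0, 0, 0, 0], [0, 0, 0, 0]],
  ],
)

```text
time: 19.57
tool_pos: [0.585, -0.2327, 0.0238]
tool_rot: [3.141, 0.001, 1.68]
contact_force: [-2.8, 0.4, 7.6]
opening: 0.0446
```

>>> step_arm(
  moves=[
    [[0, 0, -0.0008, 0], [0, 0, 0, 0]],
  ],
  force=6,
)

```text
time: 19.73
tool_pos: [0.5851, -0.2327, 0.0238]
tool_rot: [3.141, 0.0, 1.68]
contact_force: [-2.2, 1.6, 3.6]
opening: 0.0449
```

>>> step_arm(
  moves=[
    [[0, 0, 0, 0], [0, 0, 0, 0], [0, 0, 0, 0], [0, 0, 0, 0]],
  ],
  hand=0.7,
)

```text
time: 20.07
tool_pos: [0.5849, -0.2326, 0.0231]
tool_rot: [-3.141, -0.0, 1.68]
contact_force: [-1.3, 0.7, -0.3]
opening: 0.0634
```

>>> step_arm(
  moves=[
    [[0, 0, -0.005, 0], [0, 0, -0.01, 0], [0, 0, -0.02, 0], [0, 0, -0.03, 0], [0, 0, -0.03, 0], [0, 0, -0.03, 0], [0, 0, -0.03, 0], [0, 0, 0, 0]],
  ],
)

```text
time: 20.73
tool_pos: [0.5877, -0.234, 0.1866]
tool_rot: [3.131, 0.007, 1.68]
contact_force: [1.2, -0.3, 0.5]
opening: 0.0644
```

```bash
python3 - <<'E'
from h import *
o=robot.observe();print(o["time"],o["tool_pos"],o["opening"],o["contact_force"])
for n in ("side","wrist","top"):
    d=cam(n);cv2.imwrite(f"pics/{n}14.png",d["frame"][:,:,::-1])
E
```

```text
20.7333 [ 0.58770155 -0.23403209  0.18658456] 0.06435957450973245 [ 1.21971479 -0.29833996  0.45636014]
```

View pics/side14.png

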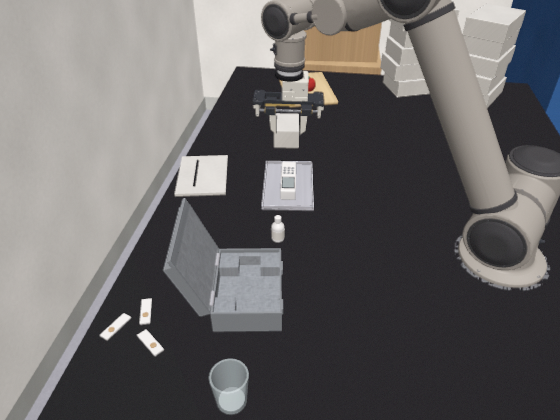

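View pics/wrist14.png

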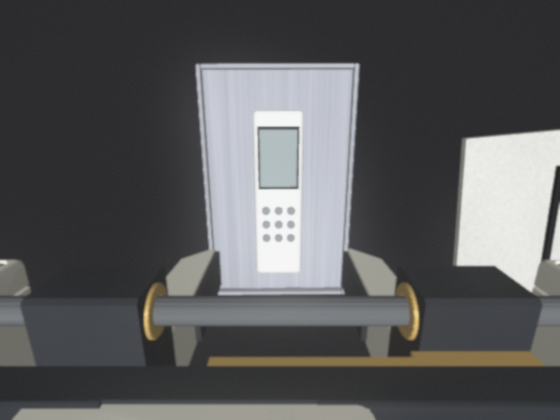

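View pics/top14.png

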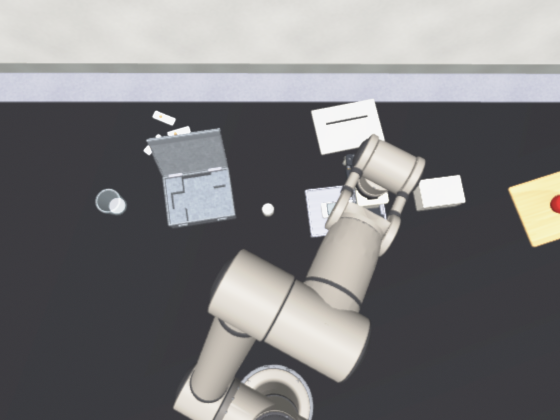

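>>> step_arm(
  moves=[
    [[0, 0, 0, 0], [0, 0, 0, 0], [0, 0, 0, 0], [0, 0, 0, 0]],
  ],
)

```text
time: 21.22
tool_pos: [0.5846, -0.2325, 0.1774]
tool_rot: [-3.14, -0.001, 1.68]
contact_force: [-0.6, -0.0, 0.1]
opening: 0.0643
```

```bash
python3 - <<'E'
from h import *
print(robot.observe()["qvel"].round(3)); print(robot.hand_in())
E
```

```text
[-0.    -0.004 -0.005 -0.    -0.    -0.   ]
the job is handed in; nothing more can be done
None
```

The lid is open and staying open by itself, and the reader lies flat, screen up, on the tray floor. I handed the job in at about 21 s.

- **Lid:** The moves allowed no tilt, so I did not hook the lip from below as suggested. I pressed the shut, vertical fingers lightly on the lip's front face and lifted it by friction along its arc. It then fell back onto its stop by itself. Contact was mostly 3–8 N. One reading during the lift reached about 15 N (12 N inward and 8 N vertical); I eased off straight away.
- **Reader:** I gripped it across its width and lifted it out. It rubbed lightly on the foam on the way out, at about 4 N. I lowered it until the floor took it, which briefly pressed it at about 8 N, then let it go.
- **Last checks:** The final pictures show the reader roughly centred in the tray and the lid open. The dropper bottle, kit carton and beaker are where they started in the pictures. At hand-in the gripper was about 12 cm clear above the reader and the measured force was near zero. No check failed or disagreed.

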